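# Seat the cover of a distribution box on its locating pins

## Robot

A 6-joint arm with a two-finger parallel gripper is mounted at the origin on the work surface. World frame = base frame: x ahead of the robot, y to its left, z up, the work surface at z = 0. Lengths are in m, angles in rad, forces in N, time in s.
With the tool pointing down it reaches from about 0.25 to 0.725 m from the base axis. Payload 4 kg.
Tool frame: the origin (TCP) lies at the very end of the fingers, on their centre line; the grasp point (between the pads) lies bot.grasp_offset behind it (bot.grasp_offset is the distance from the TCP to the grasp point, in m); z points along the fingers, y is the direction in which the jaws open and shut (so a half turn about z gives the same grasp; the last joint's range is limited). The gripper opens to 85 mm and grips with 20 to 120 N. Pads are 22 mm wide; open, the fingers measure 114 mm over their backs; the gripper's body (76 mm by 85 mm) begins 54 mm behind the grasp point. The pads swing forward as they close: fully open they stand 13 mm farther back than shut.
Start: joints at [-1.235, 0.241, 0.005, 1.335, 0, 1.571], TCP at [0.165, -0.472, 0.231] pointing down, gripper open.
Joint ranges: [-2.72, 2.72], [-1.05, 1.87], [-1.09, 1.28], [-1.99, 2.15], [-1.42, 1.44], [-3.14, 3.14]. Speed limits (rad/s): [2.79, 2.79, 3.14, 3.14, 3.14, 3.14].

## Interface

Orientations are given as a unit quaternion [x, y, z, w].
In Python, from workcell import bot gives the robot as it stands. The module is installed in compiled form; this text tells all that it offers.
- The arm moves only by the shell command python3 -m jog 'ROWS' [OPENING]. ROWS is JSON, a list that holds one entry, the list of rows, each a list of 6 numbers: the shift along the tool's x, y, z in m, then the turn, a rotation vector about the tool's x, y, z in degrees. In form: [[[dx, dy, dz, wx, wy, wz], ...]]. A call has 1 to 12 rows; each row shifts and turns the pose as measured when the row begins, along the tool's axes as they then stand; what a row does not reach is not made up. A row lasts 1/8 s, in which the tool goes at most 62.5 mm and 10.7 degrees, less where a joint would pass 70% of its speed; a pose out of reach is approached as far as the arm can. A call is refused whole if a number of a shift passes 0.0625 or a number of a turn 10.7, either way. A call with a gripper value outside its range is refused whole. OPENING is the finger opening in m, from 0 to 0.0854, set as the call begins (- or left out, the last holds). The fingers move at their own pace and stop on an object; the grip force is fixed at half the most. Time passes only in rows, so rows that do not move let the fingers close. It gives the time, the measured TCP pose, the force and the opening at its end, in the units of the state.
- bot.get_obs(): the state, without advancing time (a new reading comes with each control period).
- bot.camera(name): name is "scene" or "top" or "wrist"; returns a dict with "pixels" (420x560x3 uint8, red, green, blue), "fx", "fy", "cx", "cy" (pixels), "rvec" (rotation vector, rad) and "tvec" (3), from world to camera coordinates, as OpenCV has them. Camera axes: x right, y down, z forward; pixel columns grow to the right and rows downward; lengths in m; the calibration is good to about 2 mm. The wrist camera is an equidistant fisheye: a pixel r from the principal point sees the ray r / f radians off the axis. A picture is of the moment at which its call begins. There is no depth.
- bot.job_done(): hands the job in, once; it reports no verdict.
The state is a dict: "clock": time; "joint_pos": joint angles; "joint_vel": joint speeds; "tau": joint torques, N m; "eef_pos": TCP position; "tool_rot": TCP orientation; "ft_force": force on the tool from outside, world axes, zero at the start; "ft_torque": the same for the moment, N m; "grip_width": finger opening in m.
Only numpy, scipy, OpenCV 4.12 (cv2) and the standard library are available. Lean on these libraries where they do the work, as an engineer would, in place of code of your own. Each camera call takes 0.05 s, during which the arm holds its last target. There are 200 camera calls.

## Task

The white cover plate of the grey distribution box lies out of place on top of the box's studs. Nudge the plate sideways by its edges with the fingertips until its holes drop over the two brass locating pins and it lies flat and fully down on the box, then move clear. Do not grip, lift or tip the plate, do not touch the blue socket on it, and leave the screwdriver, the spray can and the red plug where they are.

Things in the scene. Friction and masses are not known exactly. Their poses are not given: they have to be found in the camera images.
- housing: Grey distribution box, fixed. Flange 156 x 196 mm (x, y), flat top 60 mm above its underside; four studs, 8 mm high, stand on the top (see pin_a, pin_b, boss_a, boss_b). Red outlets on its +x side and a black gland on its -y side stick out 22 mm, below the top. Origin: centre of its underside, on the bench; at yaw 0 its +x side is away from the robot; z up.
- cover: White plastic plate, loose, 120 x 160 x 10 mm (x, y, z), with four through holes. It starts level on the stud tips, 8 mm above the box top, 14 to 22 mm towards the housing's -x, 7 to 15 mm towards its +y, turned up to 0.08 rad. Seated, it is centred on the housing, axes parallel, 18 mm of box top showing all round. 0.27 to 0.47 kg with its socket. Origin: centre of its underside.
- socket: Blue outlet fixed on the middle of the cover's top: a 50 x 50 x 6 mm base with a 42 mm round cap, 18 mm high in all. Not to be touched. Origin: centre of its underside, on the cover's top face.
- hole_a (a point): Centre of the cover's 10.5 mm diameter pin hole at x, y = (32, 56) mm in the cover's frame, at its underside; axes as the cover's. The two holes for the bosses are 16 mm, at (32, -56) and (-32, 56) mm.
- hole_b (a point): Centre of the cover's other 10.5 mm pin hole, at x, y = (-32, -56) mm, at its underside; axes as the cover's.
- pin_a (a point): Foot of a brass locating pin, on the housing's top face at x, y = (32, 56) mm from its centre; 8 mm diameter, 8 mm high, the upper 3.5 mm tapering to a 4 mm tip; axes as the housing's.
- pin_b (a point): Foot of the other, equal brass pin, at x, y = (-32, -56) mm; axes as the housing's.
- boss_a (a point): Foot of a white screw boss on the housing's top at x, y = (32, -56) mm; 10 mm diameter, 8 mm high, the upper 2 mm tapering to 7 mm.
- boss_b (a point): Foot of the other, equal boss, at x, y = (-32, 56) mm.
- screwdriver: Screwdriver lying loose on the bench off the housing's -y side, lower than 40 mm, to be left alone. Origin: centre of its underside; it lies along its x axis, handle towards -x.
- spray_can: Yellow spray can, 52 mm diameter, 130 mm high, standing loose on the bench beyond the housing's +x side, to be left alone. Origin: centre of its underside.
- plug: Red and grey plug, about 110 mm long, 52 mm in diameter, lying loose on the bench off the housing's +y side, to be left alone. Origin: on the bench under its middle; it lies along its x axis.

How it is judged:
At the end, for the whole second after the job is handed in: The cover lies at rest and flat on the box (within 2.5 mm of the box top and 0.03 rad of level), each of its two pin holes over its pin (centres within 4 mm); the screwdriver, can and plug are within 20 mm of where they were (z of cover in the frame of housing between 0.0575 and 0.0625 m and horizontal distance between hole_a and pin_a below 0.004 m and horizontal distance between hole_b and pin_b below 0.004 m and angle between the z axis of cover and the z axis of housing, either way round below 0.03 rad and linear speed of cover below 0.01 m/s and distance of each of screwdriver, spray_can, plug from where it was at the start of the episode below 0.02 m); the robot touches nothing.
It fails at once if the cover is lifted (more than 8 mm above where it lay on the studs) or tipped (more than 0.26 rad) (z of cover in the frame of housing above 0.076 m or angle between cover's own z axis and vertical above 0.26 rad).
It fails at once if the robot touches the blue socket (contact force between any of the fingers, the arm and socket above 1 N).
It fails at once if the screwdriver, the spray can or the plug is shifted by more than 20 mm or the can is knocked over (distance of any of screwdriver, spray_can, plug from where it was at the start of the episode above 0.02 m or angle between spray_can's own z axis and vertical above 0.3 rad).
It also fails if it takes over 51 s, if anything falls off the work surface, if the arm or the gripper's body presses on something with over 40 N, if the wrist force passes 120 N, or if a joint passes its speed limit or range.

## Working session

There is one attempt and no reset: what is moved stays moved. The work goes in short steps, Python scripts to look and compute and a shell command to move; the robot and the scene stay as the last step left them, time stands still between calls to the robot, and variables do not carry over. Pictures are saved under pics/ and viewed, on a budget of 15 in all, crops included, one or two more only if the job needs it, and the job is handed in when it is done.

```bash
mkdir -p pics
cat > h.py <<'E'
import numpy as np, cv2
from workcell import bot
def cam(n,name=None):
    c=bot.camera(n)
    if name: cv2.imwrite(f'pics/{name}.png',c['pixels'][:,:,::-1])
    return c
def ray(c,u,v,fish=False):
    R=cv2.Rodrigues(np.array(c['rvec'],float))[0]; t=np.array(c['tvec'],float)
    x=np.array([(u-c['cx'])/c['fx'],(v-c['cy'])/c['fy']])
    if fish:
        r=np.linalg.norm(x); d=np.r_[x/r*np.sin(r),np.cos(r)] if r>0 else np.array([0,0,1.])
    else: d=np.r_[x,1]
    return -R.T@t, R.T@d
def onz(c,u,v,z,fish=False):
    o,d=ray(c,u,v,fish); return o+d*(z-o[2])/d[2]
def proj(c,P):
    R=cv2.Rodrigues(np.array(c['rvec'],float))[0]; p=R@np.array(P)+np.array(c['tvec'],float)
    return p[0]/p[2]*c['fx']+c['cx'],p[1]/p[2]*c['fy']+c['cy']
E
python3 - <<'E'
from h import *
import pickle
d={n:cam(n) for n in('scene','top')}
pickle.dump(d,open('first.pkl','wb'))
for n in d:
    c=d[n]; print(n,c['fx'],c['cx'],c['cy'],ray(c,280,210))
    cv2.imwrite(f'pics/{n}0.png',c['pixels'][:,:,::-1])
print(bot.get_obs(), bot.grasp_offset)
E
```

```text
scene 504.43971301302577 278.0149646825877 218.6902379379536 (array([1.402924  , 0.14363644, 0.76120224]), array([-0.75328591, -0.09997602, -0.65029025]))
top 533.6849726901365 277.9738783714977 202.4283649723438 (array([0.44683253, 0.04386696, 1.22638456]), array([ 0.1419146 , -0.014743  , -0.98987807]))
{'clock': 0.1, 'joint_pos': array([-1.23498986e+00,  2.41349827e-01,  3.86804899e-03,  1.33517853e+00,
        2.73251896e-05,  1.57080920e+00]), 'joint_vel': array([ 0.0007685 , -0.00035901,  0.00224458, -0.00112559, -0.00058423,
        0.00025022]), 'tau': array([ 1.16279111e-04, -3.73136902e+01,  2.53010559e+01,  1.09203966e-02,
       -7.49506398e-06,  3.43081147e-06]), 'eef_pos': array([ 0.16459104, -0.47154785,  0.23049935]), 'tool_rot': array([ 9.85937986e-01,  1.67109004e-01, -1.42285264e-04, -9.21165307e-04]), 'ft_force': array([ 0.23920214, -0.06324729, -0.20590325]), 'ft_torque': array([-0.00346234, -0.03922265,  0.00063502]), 'grip_width': 0.08513527420114612} 0.0187
```

View pics/top0.png

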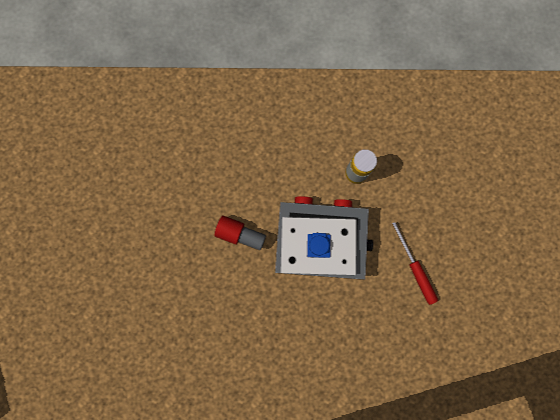

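View pics/scene0.png

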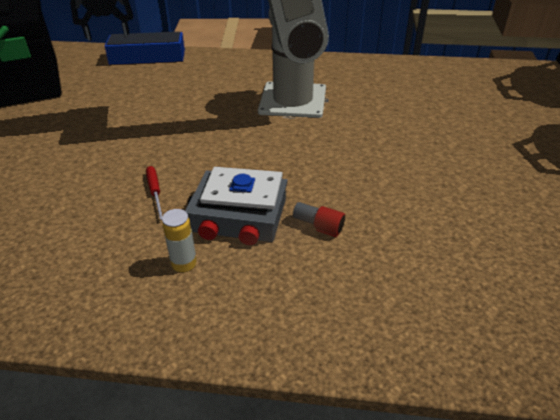

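The top view shows the box at about (323,241), with the plate shifted towards the robot and to the left (+y). The plug is at (240,233), the can at (364,162) and the screwdriver at (416,262). The scene view shows the same layout from the front. Next I'll measure coarsely.

```bash
cat >> h.py <<'E'
def big(m):
    cs=cv2.findContours(m.astype(np.uint8),cv2.RETR_EXTERNAL,cv2.CHAIN_APPROX_NONE)[0]
    return max(cs,key=cv2.contourArea)
E
python3 - <<'E'
from h import *
import pickle
d=pickle.load(open('first.pkl','rb'))
def info(q):
    (a,b),(w,h),an=cv2.minAreaRect(np.float32(q[:,:2])); 
    bx=cv2.boxPoints(((a,b),(w,h),an)); e=bx[1]-bx[0]; f=bx[2]-bx[1]
    L=e if np.linalg.norm(e)>np.linalg.norm(f) else f
    if L[1]<0:L=-L
    return np.round([a,b,w,h],4), 'yaw',round(np.arctan2(-L[0],L[1]),4)
c=d['top']; im=c['pixels'].astype(int); hsv=cv2.cvtColor(c['pixels'],cv2.COLOR_RGB2HSV)
roi=np.zeros(im.shape[:2],bool); roi[195:290,270:372]=1
W=(hsv[...,2]>160)&(hsv[...,1]<60)&roi
k=big(W)[:,0]; print(cv2.contourArea(k)); print('cover',info(np.array([onz(c,u,v,.078) for u,v in k])))
G=(hsv[...,1]<70)&roi|W
G=cv2.morphologyEx(G.astype(np.uint8),cv2.MORPH_CLOSE,np.ones((5,5)));G=cv2.morphologyEx(G,cv2.MORPH_OPEN,np.ones((15,15)))
k=big(G)[:,0]; print('house',info(np.array([onz(c,u,v,.06) for u,v in k])))
k=big((hsv[...,0]>105)&(hsv[...,0]<130)&(hsv[...,1]>150)&roi)[:,0]; print('socket',info(np.array([onz(c,u,v,.09) for u,v in k])))
for n,(u,v) in dict(can=(364,162),sdtip=(395,223),sdh=(434,302),plugL=(217,226),plugR=(265,243)).items(): print(n,onz(c,u,v,.13 if n=='can' else .02))
E
```

```text
3923.0
cover (array([ 0.5347, -0.0558,  0.1589,  0.1194]), 'yaw', np.float32(-0.0232))
house (array([ 0.5484, -0.066 ,  0.1987,  0.1558]), 'yaw', np.float32(-0.0703))
socket (array([ 0.536 , -0.0554,  0.0449,  0.0494]), 'yaw', np.float32(1.5662))
can [ 0.70730861 -0.14928491  0.13      ]
sdtip [ 0.59136333 -0.23650516  0.02      ]
sdh [ 0.41449167 -0.31838657  0.02      ]
plugL [0.58227294 0.16877584 0.02      ]
plugR [0.54422801 0.05954763 0.02      ]
```

```bash
python3 -m jog '[[[0.045,-0.028,-0.005,0,0,0],[0.045,-0.028,-0.005,0,0,0],[0.045,-0.028,-0.005,0,0,0],[0.045,-0.028,-0.005,0,0,0],[0.045,-0.028,-0.005,0,0,0],[0.045,-0.028,-0.005,0,0,0],[0.045,-0.028,-0.005,0,0,0],[0.045,-0.028,-0.005,0,0,0],[0.045,-0.028,-0.005,0,0,0],[0.045,-0.028,-0.005,0,0,0]]]'
python3 -m jog '[[[0,0,0,0,0,8],[0,0,0,0,0,8],[0,0,0,0,0,7],[0,0,0,0,0,0]]]'
python3 - <<'E'
from h import *
c=cam('wrist','w1'); import pickle; pickle.dump(c,open('w1.pkl','wb'))
print(c['fx'],c['cx'],c['cy'],ray(c,c['cx']+1e-6,c['cy'],True)); o=bot.get_obs(); print(o['clock'],o['eef_pos'],o['tool_rot'],o['ft_force'])
E
```

```text
clock: 1.35
eef_pos: [0.5048, -0.0493, 0.2784]
tool_rot: [0.987, 0.162, -0.002, -0.003]
ft_force: [1.0, 0.6, 0.1]
grip_width: 0.0852
clock: 1.85
eef_pos: [0.5064, -0.0445, 0.2755]
tool_rot: [0.999, -0.039, -0.005, -0.003]
ft_force: [-0.1, -0.5, -0.6]
grip_width: 0.0855
325.19226210127806 280.8447744782636 209.07667354733607 (array([ 0.57982696, -0.05084479,  0.41851094]), array([-0.29131703,  0.02919126, -0.95618108]))
1.9 [ 0.50634383 -0.04452437  0.2755322 ] [ 0.99923173 -0.03872829 -0.00519951 -0.00300636] [-0.77357846  0.06852475  0.42827818]
```

View pics/w1.png

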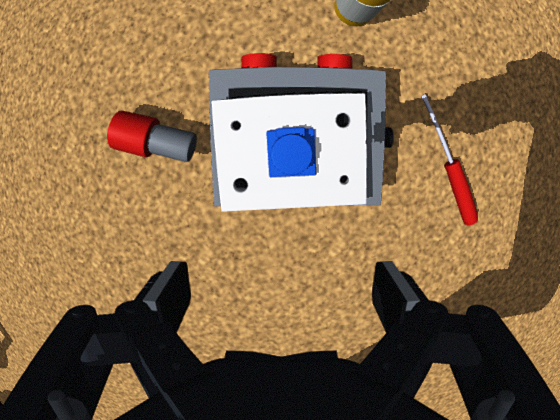

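The wrist view shows the plate's corners at about (212,100), (364,93), (367,202) and (222,211), with the socket at (292,152). The pin holes are the small ones, at (236,125) and (344,180). The open fingertips are at about (180,263) and (385,263).

```bash
cat >> h.py <<'E'
def fproj(c,P):
    R=cv2.Rodrigues(np.array(c['rvec'],float))[0]; p=R@np.array(P,float)+np.array(c['tvec'],float)
    r=np.hypot(p[0],p[1]); th=np.arctan2(r,p[2]); return c['cx']+c['fx']*th*p[0]/r, c['cy']+c['fy']*th*p[1]/r
def rect(q):
    (a,b),(w,h),an=cv2.minAreaRect(np.float32(q[:,:2])*1000)
    bx=cv2.boxPoints(((a,b),(w,h),an)); e=bx[1]-bx[0]; f=bx[2]-bx[1]
    L=e if np.linalg.norm(e)>np.linalg.norm(f) else f
    if L[1]<0:L=-L
    return np.array([a,b]),np.sort([w,h]),np.arctan2(-L[0],L[1])
def masks(c):
    hsv=cv2.cvtColor(c['pixels'],cv2.COLOR_RGB2HSV); H,S,V=[hsv[...,i] for i in range(3)]
    W=(V>150)&(S<40); k=big(W); out=np.zeros(W.shape,np.uint8); cv2.drawContours(out,[k],-1,1,-1)
    B=(H>100)&(H<130)&(S>150)&(out>0)
    holes=[]
    D=((V<110)&(out>0)&~B).astype(np.uint8)
    n,l,st,ce=cv2.connectedComponentsWithStats(D)
    for i in range(1,n):
        if 15<st[i,4]<500: holes.append((*ce[i],st[i,4]))
    x,y,w,h=cv2.boundingRect(k)
    roi=np.zeros(W.shape,bool); roi[max(y-45,0):y+h+45,max(x-35,0):x+w+35]=1
    G=((S<70)&(V>60)&roi)|(out>0)
    G=cv2.morphologyEx(G.astype(np.uint8),cv2.MORPH_CLOSE,np.ones((21,21)))
    G=cv2.morphologyEx(G,cv2.MORPH_OPEN,np.ones((25,25)))
    return k[:,0],B,holes,big(G)[:,0],G
E
python3 - <<'E'
from h import *
import pickle
c=pickle.load(open('w1.pkl','rb'))
k,B,holes,g,G=masks(c)
F=lambda q,z:np.array([onz(c,u,v,z,True) for u,v in q])
print('cover',rect(F(k,.078))); print('house',rect(F(g,.060)))
for h in holes: print('hole',np.round(h,1),np.round(onz(c,h[0],h[1],.078,True)*1000,1))
e=[.50634,-.04452,.27553]; R=cv2.Rodrigues(np.zeros(3))[0]
from scipy.spatial.transform import Rotation as Ro
R=Ro.from_quat([0.99923173,-0.03872829,-0.00519951,-0.00300636])
for p in [(0,.0425,0),(0,.0425,-.013),(0,-.0425,0),(0,-.0425,-.013),(.011,-.0425,0),(.011,-.0425,-.013),(-.011,-.0425,0),(-.011,-.0425,-.013)]: print(p,np.round(fproj(c,R.apply(p)+e),0))
v=c['pixels'].copy(); cv2.drawContours(v,[k[:,None]],-1,(255,0,0),1); cv2.drawContours(v,[g[:,None]],-1,(0,255,0),1)
cv2.imwrite('pics/w1c.png',cv2.resize(v[50:310,90:440,::-1],None,fx=2.2,fy=2.2))
E
```

```text
cover (array([537.03314209, -55.75224304]), array([122.51255798, 162.61360168]), np.float32(-0.02668561))
house (array([549.38989258, -64.53277588]), array([161.34609985, 197.7411499 ]), np.float32(-0.0618366))
hole [342.2 119.9 144. ] [ 568.4 -112.    78. ]
hole [235.5 125.1  67. ] [ 5.711e+02 -5.000e-01  7.800e+01]
hole [343.5 179.2  53. ] [ 504.5 -110.5   78. ]
hole [240.3 184.4 143. ] [507.2   1.   78. ]
(0, 0.0425, 0) [366. 266.]
(0, 0.0425, -0.013) [372. 278.]
(0, -0.0425, 0) [197. 266.]
(0, -0.0425, -0.013) [191. 278.]
(0.011, -0.0425, 0) [195. 246.]
(0.011, -0.0425, -0.013) [188. 257.]
(-0.011, -0.0425, 0) [199. 285.]
(-0.011, -0.0425, -0.013) [193. 298.]
```

View pics/w1c.png

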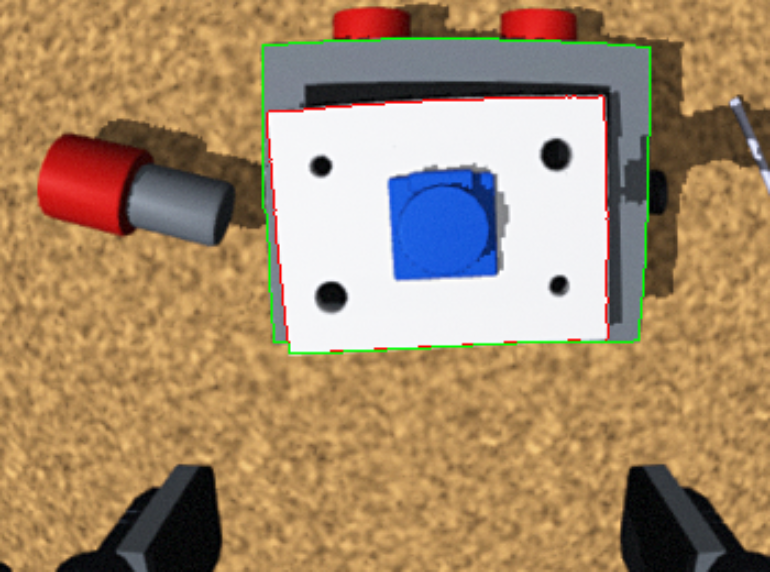

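The overlay shows the plate outline is correct. The box outline is valid on its +x, -y and upper +y edges, but its bottom edge is contaminated by the plate. I'll fit the box edges as lines and check the heights by triangulating the wrist view against the top view.

```bash
cat >> h.py <<'E'
def house(F,g,k):
    # F: pixel->world mm at z=.06 ; lines on +x, -y, +y edges clear of cover
    P=F(g)[:,:2]*1000; cm=cv2.minAreaRect(np.float32(P)); x1=P[:,0].max()
    q=P[(P[:,0]>x1-20)]; ym,yM=P[:,1].min(),P[:,1].max()
    top=q[(q[:,1]>ym+25)&(q[:,1]<yM-25)]
    ln=lambda a:cv2.fitLine(np.float32(a),cv2.DIST_HUBER,0,.01,.01).ravel()
    T=ln(top); yaw=np.arctan2(-T[0]*np.sign(T[1]),abs(T[1]))
    ex=np.array([np.cos(yaw),np.sin(yaw)]); ey=np.array([-ex[1],ex[0]])
    xt=T[2:]@ex; X=P@ex; Y=P@ey
    s=(X>xt-70)&(X<xt-12)
    lo=Y[s&(Y<Y.mean())]; hi=Y[s&(Y>Y.mean())]
    L=ln(P[s&(Y<Y.mean())]); yl=np.arctan2(L[1]*np.sign(L[0]),abs(L[0]))
    return yaw,yl,ex*(xt-78)+ey*(np.median(lo)+np.median(hi))/2,np.median(hi)-np.median(lo)
def report(c,fish=True,zc=.078):
    k,B,holes,g,G=masks(c)
    yaw,yl,H,w=house(lambda q:np.array([onz(c,u,v,.06,fish) for u,v in q]),g,k)
    print('house',H.round(1),'yaw',yaw.round(4),yl.round(4),'w',w.round(1))
    hp=np.array([onz(c,h[0],h[1],zc,fish)[:2]*1000 for h in holes]); 
    r=rect(np.array([onz(c,u,v,zc,fish) for u,v in k])); print('cover rect',r)
    C=r[0]; cy=r[2]
    if len(hp)==4:
        C=hp.mean(0); s=hp[np.argsort(hp[:,0])]; lo=s[:2][np.argsort(s[:2,1])]; hi=s[2:][np.argsort(s[2:,1])]
        d=(hi[1]-hi[0])+(lo[1]-lo[0]); cy=np.arctan2(-d[0],d[1]); print('holes',C.round(1),cy.round(4))
    R=np.array([[np.cos(yaw),np.sin(yaw)],[-np.sin(yaw),np.cos(yaw)]])
    print('offset in housing mm',(R@(C-H)).round(1),'dyaw',round(float(cy-yaw),4))
E
python3 - <<'E'
from h import *
import pickle
c=pickle.load(open('w1.pkl','rb')); t=pickle.load(open('first.pkl','rb'))['top']
report(c)
def tri(r1,r2):
    (o,d),(p,e)=r1,r2; d=d/np.linalg.norm(d); e=e/np.linalg.norm(e)
    A=np.c_[d,-e]; s=np.linalg.lstsq(A,p-o,rcond=None)[0]; a=o+d*s[0]; b=p+e*s[1]; return ((a+b)/2*1000).round(1),np.linalg.norm(a-b)*1000
# holes in both views (top view holes from dark spots in the plate)
hs=cv2.cvtColor(t['pixels'],cv2.COLOR_RGB2GRAY)
for (u,v),w in {(293,231):(235.5,125.1),(345,232):(342.2,119.9),(345,262):(343.5,179.2),(292,260):(240.3,184.4)}.items():
    p=hs[v-5:v+6,u-5:u+6].astype(float); m=np.clip(200-p,0,None); yy,xx=np.mgrid[v-5:v+6,u-5:u+6]
    uu,vv=(m*xx).sum()/m.sum(),(m*yy).sum()/m.sum(); print(uu,vv,tri(ray(c,*w,True),ray(t,uu,vv)))
E
```

```text
house [551.2 -65.1] yaw -0.0708 -0.0794 w 195.5
cover rect (array([537.03314209, -55.75224304]), array([122.51255798, 162.61360168]), np.float32(-0.02668561))
holes [537.8 -55.5] -0.0237
offset in housing mm [-14.    8.6] dyaw 0.0471
292.62192646063613 230.2984434919919 (array([ 5.695e+02, -1.000e-01,  6.940e+01]), np.float64(3.216181403670465))
344.21380471380473 231.6439393939394 (array([ 567.5, -115.8,   55.1]), np.float64(0.719634342145768))
344.2334027295859 261.42123525329635 (array([ 501.5, -113.1,   64.2]), np.float64(0.2793832917859123))
291.7894081701935 259.73871223265814 (array([504.9,   1.5,  69.7]), np.float64(1.767862229761521))
```

```bash
python3 -m jog '[[[-0.05,0.0115,0,-0.3,0.6,0],[0,0,0.05,0,0,0],[0,0,0.05,0,0,0],[0,0,0.05,0,0,0],[0,0,0.03,0,0,0],[0,0,0,0,0,0]]]'
python3 - <<'E'
from h import *
o=bot.get_obs(); print(o['clock'],o['eef_pos'],o['tool_rot'],o['ft_force'])
c=cam('scene'); v=c['pixels'][150:260,170:320,::-1]
cv2.imwrite('pics/s2.png',cv2.resize(v,None,fx=5,fy=5,interpolation=cv2.INTER_CUBIC))
c=cam('wrist','w2'); import pickle; pickle.dump(c,open('w2.pkl','wb')); report(c)
E
```

```text
clock: 2.65
eef_pos: [0.4548, -0.0534, 0.0915]
tool_rot: [0.999, -0.034, 0.001, 0.0]
ft_force: [0.3, 1.4, 0.2]
grip_width: 0.0856
2.65 [ 0.45478805 -0.05340495  0.09147599] [ 9.99426767e-01 -3.38317517e-02  1.24049211e-03  1.00840443e-04] [0.29952119 1.41704474 0.18969951]
house [517.8 -62.5] yaw -0.0655 -0.0745 w 197.9
cover rect (array([537.84594727, -55.98760223]), array([121.70257568, 161.99996948]), np.float32(-0.030133704))
offset in housing mm [19.6  7.8] dyaw 0.0353
```

View pics/w2.png

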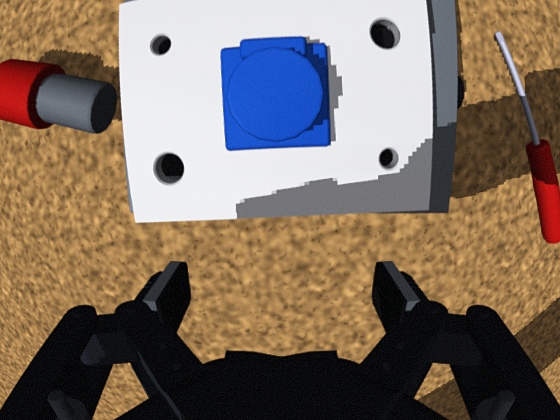

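```bash
python3 -m jog '[[[0,0,0.03,0,0,0],[0,0,0.012,0,0,-0.2],[0,0,0,0,0,0]]]'
python3 - <<'E'
from h import *
import pickle
a=pickle.load(open('w1.pkl','rb')); b=pickle.load(open('w2.pkl','rb'))
for p,q in [((235.5,125.1),(160,45)),((342.2,119.9),(386,34)),((343.5,179.2),(388.5,158)),((240.3,184.4),(168.5,168))]:
    o,d=ray(a,*p,True);s,e=ray(b,*q,True);d/=np.linalg.norm(d);e/=np.linalg.norm(e)
    t=np.linalg.lstsq(np.c_[d,-e],s-o,rcond=None)[0]; print(((o+d*t[0]+s+e*t[1])/2*1000).round(1))
o=bot.get_obs(); print(o['clock'],o['eef_pos'],o['tool_rot'],o['ft_force'])
c=cam('scene'); v=c['pixels'][150:250,170:310,::-1]
cv2.imwrite('pics/s3.png',cv2.resize(v,None,fx=5,fy=5,interpolation=cv2.INTER_CUBIC))
E
```

```text
clock: 3.12
eef_pos: [0.4632, -0.0544, 0.0567]
tool_rot: [0.999, -0.032, 0.01, 0.001]
ft_force: [0.0, 0.2, -0.3]
grip_width: 0.0856
[571.1  -0.6  79.1]
[ 568.1 -112.    80.5]
[ 505.5 -109.8   82.7]
[507.4   0.8  78.9]
3.125 [ 0.46323807 -0.05443775  0.0567446 ] [ 9.99450677e-01 -3.16293250e-02  9.86255414e-03  8.12909987e-04] [ 0.04951792  0.17756623 -0.34891266]
```

View pics/s3.png

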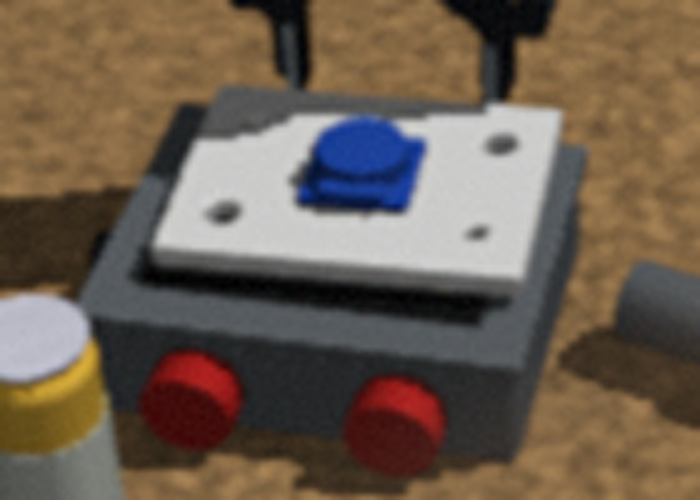

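The scene crop shows both fingertips just behind the plate's near edge at (290,80) and (500,95), with no contact. The triangulated hole tops come out at z of about 79–82 mm, against 78 expected. The tool has tilted slightly, so I'll correct that.

```bash
python3 -m jog '[[[-0.006,0,0,0,-1.1,0],[0,0,0.004,0,0,0],[0,0,0,0,0,0]]]'
python3 -m jog '[[[0,0,0,0,0,0]]]'
```

```text
clock: 3.55
eef_pos: [0.459, -0.0543, 0.0552]
tool_rot: [0.999, -0.032, 0.002, 0.001]
ft_force: [0.5, 0.1, 0.8]
grip_width: 0.0858
clock: 3.68
eef_pos: [0.4591, -0.0543, 0.0553]
tool_rot: [1.0, -0.032, 0.002, 0.001]
ft_force: [-0.3, -0.3, 0.2]
grip_width: 0.0856
```

```bash
python3 -m jog '[[[0,0,0.007,0,-0.2,0.5],[0,0,0,0,0,0],[0.004,0,0,0,0,0],[0.004,0,0,0,0,0],[0.004,0,0,0,0,0],[0,0,0,0,0,0]]]'
```

```text
clock: 4.42
eef_pos: [0.4699, -0.0545, 0.0472]
tool_rot: [0.999, -0.036, -0.002, -0.0]
ft_force: [0.9, 0.2, -0.1]
grip_width: 0.0856
```

```bash
python3 -m jog '[[[0.003,0,-0.003,0,0,0],[0.004,0,0,0,0,0],[0,0,0,0,0,0]]]'
python3 - <<'E'
from h import *
import pickle
c=cam('wrist','w4'); pickle.dump(c,open('w4.pkl','wb')); o=bot.get_obs(); print(o['clock'],o['eef_pos'],o['tool_rot'],o['ft_force'])
t=cam('top'); report(t,False); pickle.dump(t,open('t4.pkl','wb'))
t0=pickle.load(open('first.pkl','rb'))['top']; report(t0,False)
E
```

```text
clock: 4.8
eef_pos: [0.4768, -0.0553, 0.0501]
tool_rot: [0.999, -0.036, -0.002, 0.0]
ft_force: [-1.5, 1.1, 0.4]
grip_width: 0.0853
4.85 [ 0.47682045 -0.05526742  0.05012077] [ 9.99347590e-01 -3.60457653e-02 -2.24363170e-03  2.51664035e-04] [-1.50000232 -0.30315424  0.18832238]
house [546.5 -67. ] yaw -0.0589 -0.0057 w 197.4
cover rect (array([545.87597656, -58.17835999]), array([118.00337982, 159.90106201]), np.float32(-0.07173747))
offset in housing mm [-1.2  8.7] dyaw -0.0128
house [546.7 -65.8] yaw -0.057 -0.0219 w 194.6
cover rect (array([534.70489502, -55.62797546]), array([119.45089722, 159.58195496]), np.float32(-0.023550797))
offset in housing mm [-12.5   9.5] dyaw 0.0334
```

View pics/w4.png

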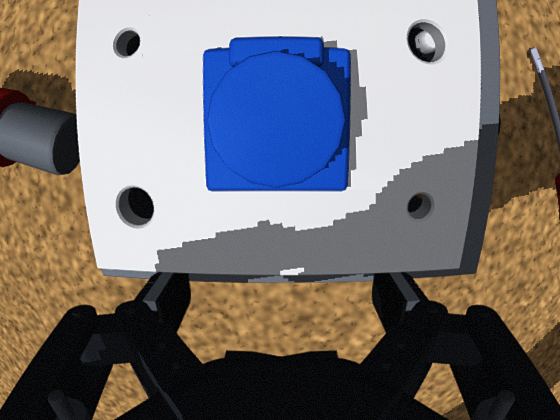

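The wrist view shows both fingertips square on the plate's near edge (rows 272–278). The boss is now visible inside the boss hole at (426,42).

Run:
```python
from h import *
import pickle
c=pickle.load(open('w4.pkl','rb'))
H=np.array([551.2,-65.1]);y=-.072;R=np.array([[np.cos(y),-np.sin(y)],[np.sin(y),np.cos(y)]])
b=H+R@[32,-56]; print('boss_a pred px tip',np.round(fproj(c,[*b/1000,.068]),1))
hp=np.array([onz(c,u,v,.078,True)[:2]*1000 for u,v in [(127,43),(426,41),(419,205),(136,206)]]); print(hp.round(1),'centre',hp.mean(0), 'offset housing',R.T@(hp.mean(0)-H))
print('visible boss at',onz(c,425,43,.068,True)*1000,'expected',b)
cv2.imwrite('pics/hole4.png',cv2.resize(np.hstack([c['pixels'][10:80,390:460,::-1],c['pixels'][170:240,384:454,::-1]]),None,fx=5,fy=5))
```

```text
boss_a pred px tip [430.1  40.4]
[[ 5.842e+02 -4.700e+00]
 [ 5.763e+02 -1.164e+02]
 [ 5.127e+02 -1.120e+02]
 [ 5.204e+02 -5.000e-01]] centre [548.44248171 -58.42793729] offset housing [-3.23034746  6.45640637]
visible boss at [ 577.76221844 -120.75451771   68.        ] expected [ 579.08857457 -123.25692055]
```

View pics/hole4.png

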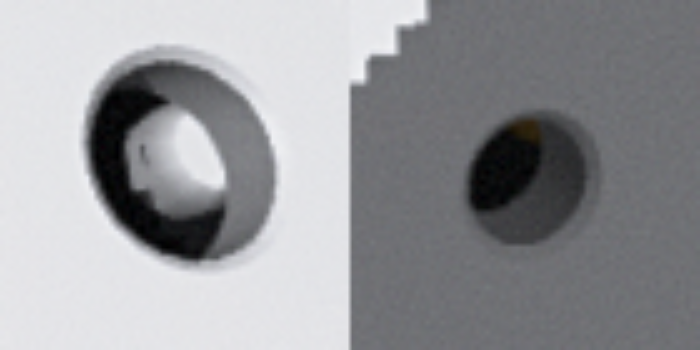

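```bash
python3 -m jog '[[[0.003,0,0,0,0,0],[0.001,0,0,0,0,0],[0,0,0,0,0,0]]]'
```

```text
clock: 5.28
eef_pos: [0.4799, -0.0556, 0.05]
tool_rot: [0.999, -0.036, -0.003, 0.0]
ft_force: [-2.8, 1.0, 1.9]
grip_width: 0.0854
```

```bash
python3 -m jog '[[[-0.015,0,0,0,0,0],[0,0,-0.03,0,0,0],[0,0,-0.05,0,0,0],[0,0,-0.05,0,0,0],[0,0,0,0,0,10],[0,0,0,0,0,10],[0,0,0,0,0,10],[0,0,0,0,0,10],[0,0,0,0,0,10]]]'
python3 -m jog '[[[0,0,0,0,0,10],[0,0,0,0,0,10],[0,0,0,0,0,10],[0,0,0,0,0,10],[0,0,0,0,0,0]]]'
python3 - <<'E'
from h import *
o=bot.get_obs(); print(o['clock'],o['eef_pos'],o['tool_rot'],o['joint_pos'].round(2))
t=cam('top'); report(t,False)
E
```

```text
clock: 6.4
eef_pos: [0.3868, -0.2461, 0.1892]
tool_rot: [0.939, -0.332, 0.01, -0.085]
ft_force: [1.4, -0.5, 0.5]
grip_width: 0.0854
clock: 7.02
eef_pos: [0.2425, -0.3544, 0.1914]
tool_rot: [0.822, -0.548, 0.002, -0.155]
ft_force: [0.0, 0.3, -0.1]
grip_width: 0.0859
7.025 [ 0.24251266 -0.35435106  0.19135269] [ 0.82164952 -0.54847831  0.00199772 -0.15511163] [-1.16  0.25 -0.13  1.36  0.26  3.14]
house [546.7 -65.8] yaw -0.057 -0.0219 w 194.7
cover rect (array([548.3604126 , -58.48703003]), array([119.40920258, 159.93295288]), np.float32(-0.07170285))
offset in housing mm [1.2 7.4] dyaw -0.0147
```

The last joint hit its range limit, so I'll undo the tilt and rotate the other way. The top view shows the plate undisturbed.

```bash
cat > tilt.py <<'E'
from h import *
from scipy.spatial.transform import Rotation as Ro
def need(tx,ty,tz,yaw):
    o=bot.get_obs(); R=Ro.from_quat(o['tool_rot']); z=R.apply([0,0,1]); a=np.cross(z,[0,0,-1]); n=np.linalg.norm(a)
    w=a/n*np.arcsin(min(n,1)) if n>1e-6 else a
    x=Ro.from_rotvec(w).apply(R.apply([1,0,0])); cur=np.arctan2(x[1],x[0]); d=(yaw-cur+np.pi)%(2*np.pi)-np.pi
    print('t',o['clock'],'pos',o['eef_pos'].round(4),'yaw',cur.round(4),'tilt fix deg tool',np.degrees(R.inv().apply(w)).round(2),'then z turn',-np.degrees(d).round(2),'shift tool mm',(R.inv().apply(np.array([tx,ty,tz])-o['eef_pos'])*1000).round(1),'F',o['ft_force'].round(1),'j6',o['joint_pos'][5].round(2))
E
python3 -c "
from tilt import *
need(.45,-.1,.19,1.499)"
```

```text
t 7.075 pos [ 0.2438 -0.3537  0.1915] yaw -1.1743 tilt fix deg tool [-15.     9.68  -0.  ] then z turn -153.17 shift tool mm [-145.6 -274.7  101.4] F [-0.6 -0.2  0.5] j6 3.14
```

```bash
python3 -m jog '[[[0,0,-0.01,-7.5,4.8,0],[0,0,0,-7.5,4.8,0],[0,0,0,0,0,-10],[0,0,0,0,0,-10],[0,0,0,0,0,-10],[0,0,0,0,0,-10],[0,0,0,0,0,-10]]]'
python3 -c "
from tilt import *
need(.45,-.1,.2,1.499)"
```

```text
clock: 7.95
eef_pos: [0.2078, -0.378, 0.2042]
tool_rot: [0.995, -0.096, 0.021, -0.002]
ft_force: [0.7, 0.0, -1.2]
grip_width: 0.0853
t 7.95 pos [ 0.2078 -0.378   0.2042] yaw -0.1914 tilt fix deg tool [-0.46 -2.32 -0.  ] then z turn -96.86 shift tool mm [ 184.5 -318.9   14.3] F [ 0.7  0.  -1.2] j6 2.24
```

```bash
python3 -m jog '[[[0.026,-0.0455,0,-0.5,-2.3,0],[0.026,-0.0455,0,0,0,0],[0.026,-0.0455,0,0,0,0],[0.026,-0.0455,0,0,0,0],[0.026,-0.0455,0,0,0,0],[0.026,-0.0455,0,0,0,0],[0.026,-0.0455,0,0,0,0],[0,0,0,0,0,-10.5],[0,0,0,0,0,-10.5],[0,0,0,0,0,-10.5]]]'
python3 -c "
from tilt import *
need(.50,0.0,.2,1.499)"
```

```text
clock: 9.2
eef_pos: [0.4672, -0.078, 0.2101]
tool_rot: [0.981, 0.195, 0.011, 0.007]
ft_force: [0.0, 1.5, -0.7]
grip_width: 0.0853
t 9.2 pos [ 0.4672 -0.078   0.2101] yaw 0.3925 tilt fix deg tool [ 1.06 -1.12  0.  ] then z turn -63.4 shift tool mm [ 60.  -59.7  10.2] F [ 0.   1.5 -0.7] j6 2.59
```

```bash
python3 -m jog '[[[0,0,0,1,-1.1,-9],[0,0,0,0,0,-10.5],[0,0,0,0,0,-10.5],[0,0,0,0,0,-10.5],[0,0,0,0,0,-10.5],[0,0,0,0,0,-10.5],[0,0,0,0,0,0]]]'
python3 -c "
from tilt import *
need(.558,0.05,.15,1.499)"
```

```text
clock: 10.07
eef_pos: [0.474, -0.0655, 0.2126]
tool_rot: [0.732, 0.681, 0.004, 0.005]
ft_force: [-0.9, 1.1, -0.7]
grip_width: 0.0851
t 10.075 pos [ 0.474  -0.0655  0.2126] yaw 1.4983 tilt fix deg tool [0.78 0.04 0.  ] then z turn -0.04 shift tool mm [121.3  74.5  63.5] F [-0.9  1.1 -0.7] j6 1.51
```

```bash
python3 -m jog '[[[0.041,0.025,0,0.8,0,0],[0.041,0.025,0,0,0,0],[0.041,0.025,0,0,0,0],[0,0,0.03,0,0,0],[0,0,0.03,0,0,0],[0,0,0,0,0,0],[0,0,0,0,0,0]]]'
python3 -c "
from tilt import *
need(.558,0.049,.07,1.499)
t=cam('top'); report(t,False)
import pickle; pickle.dump(cam('wrist','w5'),open('w5.pkl','wb'))"
```

```text
clock: 10.95
eef_pos: [0.5646, 0.0632, 0.1544]
tool_rot: [0.735, 0.678, 0.004, 0.003]
ft_force: [0.0, -0.6, 0.2]
grip_width: 0.0858
t 10.95 pos [0.5646 0.0632 0.1544] yaw 1.4894 tilt fix deg tool [ 0.6 -0.1 -0. ] then z turn -0.55 shift tool mm [-14.9  -6.3  84.3] F [ 0.  -0.6  0.2] j6 1.76
house [638.3  80.2] yaw 0.0295 0.1382 w 166.5
cover rect (array([433.05944824,  58.35063934]), array([185.99130249, 520.52856445]), np.float32(-1.5060122))
offset in housing mm [-205.8  -15.8] dyaw -1.5356
```

View pics/w5.png

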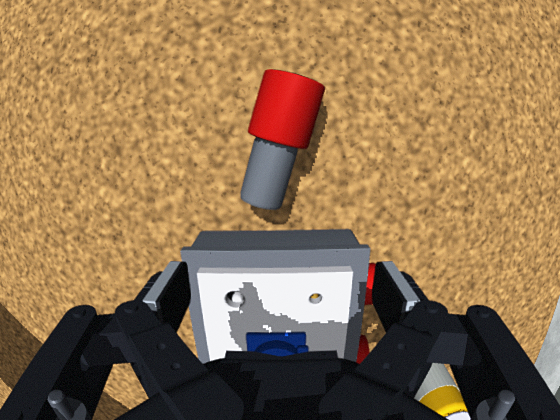

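The view from the +y side shows the stud inside the boss hole at (234,297) and brass inside pin hole a at (316,297). The plate's edge is at row 270 and the box top's edge at row 248.

Run:
```python
from h import *
import pickle
c=pickle.load(open('w5.pkl','rb')); y=-.072
R=np.array([[np.cos(y),-np.sin(y)],[np.sin(y),np.cos(y)]]); f=lambda u,v,z:(R.T@(onz(c,u,v,z,True)[:2]*1000-[551,-65.1])).round(1)
g=cv2.cvtColor(c['pixels'],cv2.COLOR_RGB2GRAY).astype(int)
for u in (230,280,330): print(u,g[225:285,u].tolist())
for u in (230,280,330): print('box edge',f(u,248,.06),'plate edge',f(u,268,.078))
for z in(.068,.078): print('hole_a',f(316,298,z),'bosshole',f(234,298,z))
cv2.imwrite('pics/h5.png',cv2.resize(c['pixels'][225:345,170:390,::-1],None,fx=3.6,fy=3.6,interpolation=cv2.INTER_CUBIC))
```

```text
230 [164, 159, 157, 160, 166, 137, 82, 70, 72, 72, 70, 74, 76, 73, 78, 76, 74, 76, 75, 73, 78, 74, 77, 75, 73, 84, 134, 127, 126, 128, 123, 125, 126, 126, 126, 127, 128, 123, 124, 128, 128, 122, 142, 165, 174, 174, 171, 174, 216, 245, 245, 245, 245, 244, 244, 244, 244, 244, 245, 244]
280 [153, 157, 165, 179, 162, 112, 72, 70, 73, 77, 74, 71, 76, 78, 74, 77, 75, 81, 73, 77, 78, 74, 74, 73, 75, 123, 131, 128, 123, 129, 127, 121, 129, 124, 126, 126, 126, 125, 126, 127, 122, 126, 137, 174, 173, 173, 172, 173, 220, 249, 246, 243, 244, 244, 245, 244, 245, 245, 245, 245]
330 [148, 137, 129, 118, 92, 69, 72, 72, 76, 73, 75, 76, 75, 71, 76, 85, 78, 77, 79, 82, 71, 70, 77, 78, 128, 130, 126, 125, 125, 129, 124, 124, 128, 122, 125, 129, 121, 124, 126, 123, 125, 149, 174, 172, 171, 172, 170, 230, 245, 245, 245, 243, 244, 245, 244, 244, 244, 244, 244, 244]
box edge [-35.4  99.3] plate edge [-33.6  90.4]
box edge [ 4.6 99. ] plate edge [ 4.4 90.2]
box edge [44.7 98.2] plate edge [42.4 89.3]
hole_a [33.9 56.4] bosshole [-34.   57.3]
hole_a [32.6 62.7] bosshole [-32.4  63.5]
```

View pics/h5.png

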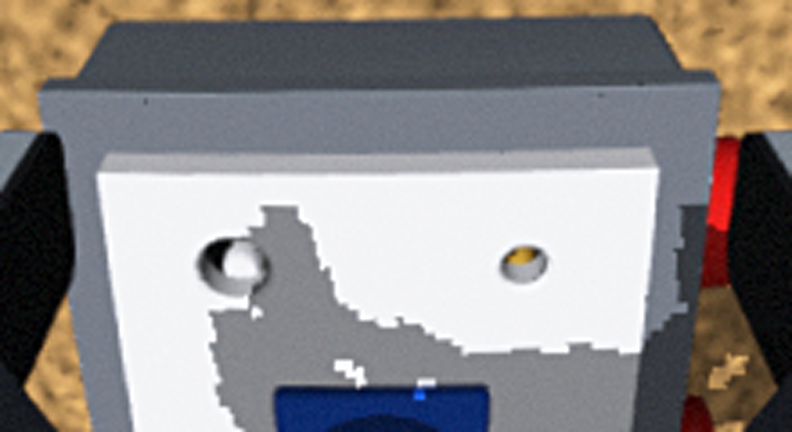

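The y offset is about +6.7 mm and the x offset about 0. I'll descend on the +y side.

```bash
python3 -m jog '[[[-0.016,-0.004,0,0.6,0,-0.5],[0,0,0,0,0,0],[0,0,0.04,0,0,0],[0,0,0.03,0,0,0],[0,0,0.02,0,0,0],[0,0,0,0,0,0],[0,0,0,0,0,0]]]'
python3 -c "
from tilt import *
need(.559,0.0466,.0505,1.499)"
```

```text
clock: 11.92
eef_pos: [0.5637, 0.0438, 0.0686]
tool_rot: [0.734, 0.679, 0.005, 0.003]
ft_force: [-0.3, 0.4, 0.6]
grip_width: 0.0857
t 11.925 pos [0.5637 0.0438 0.0686] yaw 1.4925 tilt fix deg tool [ 0.66 -0.23 -0.  ] then z turn -0.37 shift tool mm [ 2.4 -5.1 18.1] F [-0.3  0.4  0.6] j6 1.73
```

```bash
python3 -m jog '[[[0.003,-0.004,0,0.6,-0.2,-0.4],[0,0,0.01,0,0,0],[0,0,0.006,0,0,0],[0,0,0,0,0,0],[0,0,0,0,0,0]]]'
python3 -c "
from tilt import *
need(.559,0.0466,.0505,1.499)"
```

```text
clock: 12.55
eef_pos: [0.5614, 0.0475, 0.0541]
tool_rot: [0.732, 0.682, 0.002, 0.001]
ft_force: [-0.2, 0.1, -0.1]
grip_width: 0.0853
t 12.55 pos [0.5614 0.0475 0.0541] yaw 1.5 tilt fix deg tool [ 0.28 -0.06 -0.  ] then z turn 0.06 shift tool mm [-1.1 -2.4  3.6] F [-0.2  0.1 -0.1] j6 1.73
```

```bash
python3 -m jog '[[[0,0,0.004,0,0,0],[-0.005,-0.001,0,0,0,0],[-0.005,0,0,0,0,0],[-0.005,0,0,0,0,0],[0,0,0,0,0,0]]]'
python3 -m jog '[[[-0.002,0,0,0,0,0],[-0.002,0,0,0,0,0],[0,0,0,0,0,0]]]'
```

```text
clock: 13.18
eef_pos: [0.5594, 0.0312, 0.0501]
tool_rot: [0.732, 0.681, 0.002, 0.002]
ft_force: [-0.0, 0.2, 0.1]
grip_width: 0.0858
clock: 13.55
eef_pos: [0.5592, 0.0275, 0.0501]
tool_rot: [0.732, 0.682, 0.003, 0.001]
ft_force: [-0.3, -0.7, 0.6]
grip_width: 0.0853
```

```bash
python3 -m jog '[[[-0.002,0,0,0,0,0],[0,0,0,0,0,0]]]'
python3 - <<'E'
from tilt import *
c=cam('wrist','w6'); s=cam('scene')
need(.559,.0257,.0505,1.499)
v=np.hstack([cv2.resize(c['pixels'][210:350,170:390],None,fx=2,fy=2),cv2.resize(s['pixels'][140:240,180:300],(336,280))])[...,::-1]
cv2.imwrite('pics/m6.png',v)
E
```

```text
clock: 13.8
eef_pos: [0.5591, 0.0251, 0.0502]
tool_rot: [0.732, 0.682, 0.002, 0.002]
ft_force: [-0.4, -0.5, -0.2]
grip_width: 0.0853
t 13.9 pos [0.5592 0.0252 0.0502] yaw 1.5001 tilt fix deg tool [ 0.32 -0.07 -0.  ] then z turn 0.06 shift tool mm [ 0.5 -0.2 -0.3] F [-0.4  0.3 -0.2] j6 1.69
```

View pics/m6.png

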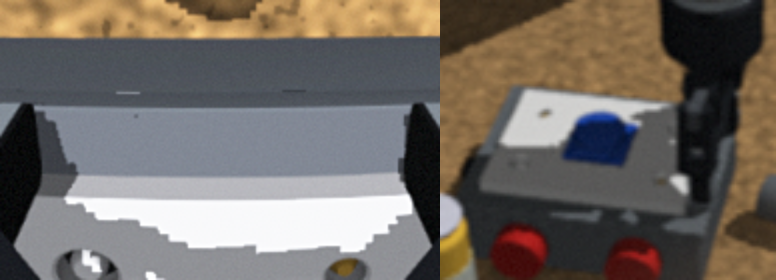

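Run:
```python
from h import *
c=cam('wrist'); y=-.072
R=np.array([[np.cos(y),-np.sin(y)],[np.sin(y),np.cos(y)]]); f=lambda u,v,z:(R.T@(onz(c,u,v,z,True)[:2]*1000-[551,-65.1])).round(1)
g=cv2.cvtColor(c['pixels'],cv2.COLOR_RGB2GRAY).astype(int)
for u in (240,280,320): print(u,g[250:316,u].tolist())
for u in (240,280,320): print('box',[f(u,r,.06)[1] for r in (260,263)],'bottom edge',[(f(u,297,z)[1]) for z in (.06,.068)],'top edge',[f(u,308,z)[1] for z in (.07,.078)])
cv2.imwrite('pics/h7.png',cv2.resize(c['pixels'][290:380,190:370,::-1],None,fx=4,fy=4,interpolation=cv2.INTER_CUBIC))
```

```text
240 [83, 83, 78, 82, 91, 86, 86, 78, 78, 79, 79, 81, 83, 92, 123, 148, 139, 136, 135, 134, 134, 137, 132, 133, 137, 134, 136, 132, 137, 135, 138, 139, 134, 137, 134, 136, 134, 139, 132, 137, 139, 134, 134, 135, 140, 136, 133, 135, 147, 189, 186, 184, 187, 185, 183, 182, 185, 184, 181, 191, 237, 252, 249, 249, 249, 249]
280 [85, 82, 85, 82, 85, 88, 80, 78, 81, 83, 82, 79, 77, 84, 125, 151, 139, 134, 139, 137, 136, 132, 133, 138, 134, 137, 134, 132, 137, 139, 135, 138, 133, 137, 138, 133, 136, 134, 134, 138, 137, 136, 137, 132, 132, 138, 135, 133, 146, 181, 188, 182, 186, 185, 182, 186, 187, 186, 184, 182, 230, 251, 251, 249, 248, 249]
320 [84, 87, 86, 83, 84, 85, 83, 75, 74, 83, 82, 83, 81, 91, 134, 145, 137, 135, 134, 136, 136, 136, 134, 137, 134, 137, 138, 131, 136, 138, 135, 137, 137, 136, 135, 137, 137, 135, 136, 139, 137, 135, 135, 138, 138, 138, 133, 139, 158, 184, 188, 184, 184, 184, 187, 183, 184, 183, 182, 200, 243, 251, 249, 249, 250, 249]
box [np.float64(99.1), np.float64(97.6)] bottom edge [np.float64(79.2), np.float64(84.2)] top edge [np.float64(79.5), np.float64(84.8)]
box [np.float64(99.2), np.float64(97.7)] bottom edge [np.float64(79.4), np.float64(84.4)] top edge [np.float64(79.7), np.float64(85.0)]
box [np.float64(99.1), np.float64(97.5)] bottom edge [np.float64(79.1), np.float64(84.1)] top edge [np.float64(79.4), np.float64(84.7)]
```

View pics/h7.png

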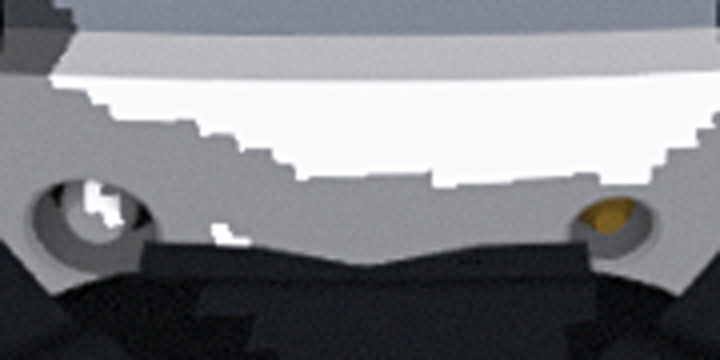

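Not seated yet: the brass shows only in the far part of the hole, and the plate's edge is about 3.3 mm short. I'll keep pushing.

```bash
python3 -m jog '[[[-0.0015,0,0,0,0,0],[-0.0015,0,0,0,0,0],[0,0,0,0,0,0]]]'
cat > e.py <<'E'
from tilt import *
c=cam('wrist'); y=-.072
R=np.array([[np.cos(y),-np.sin(y)],[np.sin(y),np.cos(y)]]); f=lambda u,v,z:(R.T@(onz(c,u,v,z,True)[:2]*1000-[551,-65.1])).round(1)
g=cv2.cvtColor(c['pixels'],cv2.COLOR_RGB2GRAY).astype(float)
for u in (240,280,320):
    p=g[270:330,u-2:u+3].mean(1); d=np.diff(p); a=270+.5+np.argmax(d*(p[:-1]<160)); b=270.5+np.argmax(d*(p[:-1]>165))
    print(u,a,b,'bottom z60/68',f(u,a,.06)[1],f(u,a,.068)[1],'top z70/78',f(u,b,.07)[1],f(u,b,.078)[1])
o=bot.get_obs(); print((R.T@(o['eef_pos'][:2]*1000-[551,-65.1])).round(1),o['eef_pos'][2],o['clock'],o['ft_force'].round(1))
E
python3 e.py
```

```text
clock: 14.32
eef_pos: [0.559, 0.0235, 0.0502]
tool_rot: [0.731, 0.682, 0.003, 0.001]
ft_force: [-0.5, 0.8, -0.4]
grip_width: 0.0854
240 296.5 308.5 bottom z60/68 77.7 82.6 top z70/78 77.4 82.7
280 297.5 308.5 bottom z60/68 77.4 82.3 top z70/78 77.6 82.9
320 296.5 308.5 bottom z60/68 77.7 82.6 top z70/78 77.3 82.7
[ 1.6 88.9] 0.05021865845490978 14.375 [ 0.   0.9 -0. ]
```

```bash
python3 -m jog '[[[-0.0015,0,0,0,0,0],[-0.0005,0,0,0,0,0],[0,0,0,0,0,0]]]'; python3 e.py
```

```text
clock: 14.75
eef_pos: [0.5589, 0.0235, 0.0502]
tool_rot: [0.731, 0.682, 0.005, -0.001]
ft_force: [-1.0, 1.7, -0.6]
grip_width: 0.0853
240 296.5 308.5 bottom z60/68 77.6 82.5 top z70/78 77.2 82.5
280 297.5 308.5 bottom z60/68 77.3 82.2 top z70/78 77.5 82.8
320 296.5 308.5 bottom z60/68 77.6 82.5 top z70/78 77.2 82.5
[ 1.5 88.9] 0.05024154475015784 14.8 [ 0.5  2.4 -1.1]
```

Run:
```python
from h import *
c=cam('wrist'); s=cam('scene')
a=cv2.resize(c['pixels'][285:365,190:370],(720,320),interpolation=cv2.INTER_CUBIC); b=cv2.resize(s['pixels'][155:220,180:326],(720,280),interpolation=cv2.INTER_CUBIC)
cv2.imwrite('pics/m8.png',np.vstack([a,b])[...,::-1])
```

```text
(no output)
```

View pics/m8.png

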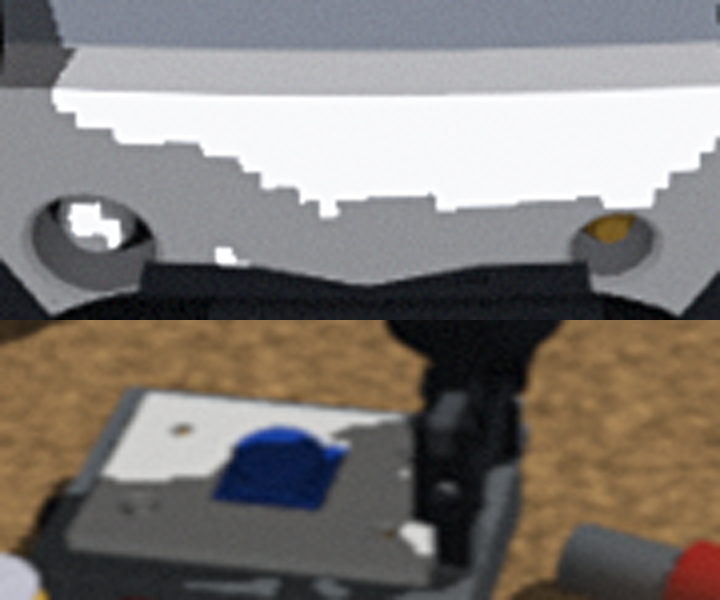

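The plate is still up on the studs with the finger against its edge. The small rows are being lost to arm stiction, so I'll use larger ones.

```bash
python3 -m jog '[[[-0.0035,0,0,0,0.4,0],[0,0,0,0,0,0]]]'; python3 e.py
```

```text
clock: 15.15
eef_pos: [0.5589, 0.0239, 0.0504]
tool_rot: [0.73, 0.683, 0.011, -0.006]
ft_force: [0.4, 1.9, -0.5]
grip_width: 0.0854
240 297.5 308.5 bottom z60/68 77.3 82.1 top z70/78 77.4 82.5
280 297.5 308.5 bottom z60/68 77.6 82.3 top z70/78 77.7 82.8
320 297.5 308.5 bottom z60/68 77.4 82.2 top z70/78 77.4 82.5
[ 1.4 89.2] 0.0503976027781466 15.2 [-0.1  6.3  0.4]
```

The force rises while the tool stays put. The brass in the hole looks about 7 mm wide, which is pin-body size, and the finger half-width (11 mm) fits an edge at z=60. So the plate has probably already dropped and is against its pins. I'll back off and verify.

```bash
python3 -m jog '[[[0.012,0,0,0,-0.8,0],[0.008,0,0,0,0,0],[0,0,-0.04,0,0,0],[0,0,-0.05,0,0,0],[0,0,-0.05,0,0,0],[0,0,-0.02,0,0,0],[-0.03,0,0,0,0,0],[-0.04,0,0,0,0,0],[-0.04,0,0,0,0,0],[-0.04,0,0,0,0,0],[0,0,0,0,0,0]]]'
python3 - <<'E'
from tilt import *
import pickle
need(.55,-.06,.2,1.499)
c=cam('wrist','w9'); s=cam('scene'); pickle.dump((c,s),open('w9.pkl','wb'))
print(np.round(fproj(c,[.551,-.065,.07])))
b=cv2.resize(s['pixels'][155:255,180:320],(560,400),interpolation=cv2.INTER_CUBIC); cv2.imwrite('pics/s9.png',b[...,::-1])
E
```

```text
clock: 16.58
eef_pos: [0.5499, -0.1105, 0.2165]
tool_rot: [0.729, 0.685, -0.0, 0.005]
ft_force: [0.4, 0.7, 0.7]
grip_width: 0.0849
t 16.575 pos [ 0.5499 -0.1105  0.2165] yaw 1.5086 tilt fix deg tool [0.37 0.36 0.  ] then z turn 0.55 shift tool mm [50.5 -3.1 16.2] F [0.4 0.7 0.7] j6 1.44
[277. 145.]
```

View pics/w9.png

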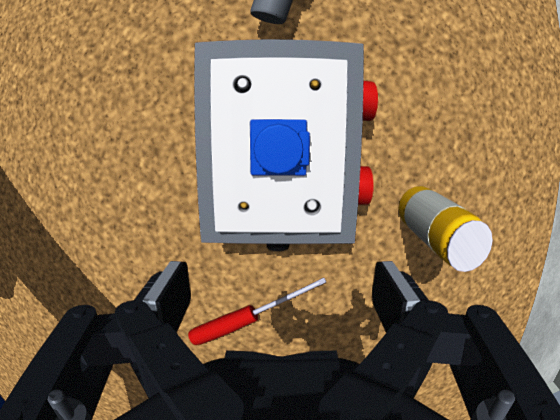

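The plate now sits centred in the box, with brass showing in both pin holes at (315,85) and (243,206), and bosses in the other two at (242,84) and (312,206). Now a numeric check of height, level and centring.

Run:
```python
from h import *
import pickle
c,s=pickle.load(open('w9.pkl','rb'))
hsv=cv2.cvtColor(c['pixels'],cv2.COLOR_RGB2HSV); H,S,V=[hsv[...,i].astype(int) for i in range(3)]
roi=np.zeros(V.shape,bool); roi[35:250,185:372]=1
W=(V>200)&(S<40)&roi; k=big(W)[:,0]
G=((S<75)&roi&(V>60)); G[:,362:]=0; G=cv2.morphologyEx(G.astype(np.uint8),cv2.MORPH_CLOSE,np.ones((9,9)));G=cv2.morphologyEx(G,cv2.MORPH_OPEN,np.ones((21,21))); g=big(G)[:,0]
h=rect(np.array([onz(c,u,v,.06,True) for u,v in g])); print('house',h)
for z in (.07,.078): 
    r=rect(np.array([onz(c,u,v,z,True) for u,v in k])); d=r[0]-h[0]; print('plate z',z,r,'offset',d.round(1),'dyaw',r[2]-h[2])
# brass in holes vs hole centre
for nm,(u,v) in dict(a=(315,85),b=(243,206),A=(312,206),B=(242,84)).items():
    sl=np.s_[v-14:v+15,u-14:u+15]; ho=(V[sl]<200)|(S[sl]>60); ho=cv2.morphologyEx(ho.astype(np.uint8),cv2.MORPH_CLOSE,np.ones((5,5)))
    q=big(ho); (x,y),rad=cv2.minEnclosingCircle(q); m=(V[sl]>90)&(S[sl]>90) if nm in'ab' else (V[sl]>170)&(cv2.drawContours(np.zeros(V[sl].shape,np.uint8),[q],-1,1,-1)>0)&(cv2.erode(cv2.drawContours(np.zeros(V[sl].shape,np.uint8),[q],-1,1,-1),np.ones((5,5)))>0)
    yy,xx=np.nonzero(m); o=np.array([u-14,v-14]); hc=np.array([x,y])+o; bc=np.array([xx.mean(),yy.mean()])+o
    for z in (.07,.078): print(nm,'z',z,'hole-stud mm',((onz(c,*hc,z,True)-onz(c,*bc,.068,True))[:2]*1000).round(1),'rad px',round(rad,1),m.sum())
cv2.imwrite('pics/z9.png',np.hstack([cv2.resize(c['pixels'][35:250,185:372],(348,400),interpolation=cv2.INTER_CUBIC),cv2.resize(s['pixels'][160:250,180:281],(449,400),interpolation=cv2.INTER_CUBIC)])[...,::-1])
```

```text
house (array([551.35943604, -65.1174469 ]), array([156.18873596, 196.61242676]), np.float32(-0.06924172))
plate z 0.07 (array([551.30712891, -66.40844727]), array([120.76178741, 160.60092163]), np.float32(-0.06850566)) offset [-0.1 -1.3] dyaw 0.00073605776
plate z 0.078 (array([551.38128662, -65.61980438]), array([117.42818451, 156.16755676]), np.float32(-0.06850609)) offset [ 0.  -0.5] dyaw 0.0007356256
a z 0.07 hole-stud mm [ 0.1 -1.7] rad px 6.3 34
a z 0.078 hole-stud mm [-0.9 -2.4] rad px 6.3 34
b z 0.07 hole-stud mm [ 0.1 -1.4] rad px 5.9 29
b z 0.078 hole-stud mm [1.1 0.8] rad px 5.9 29
A z 0.07 hole-stud mm [-0.2 -0.7] rad px 8.9 59
A z 0.078 hole-stud mm [-0.8  1.6] rad px 8.9 59
B z 0.07 hole-stud mm [-0.1 -1.4] rad px 9.4 63
B z 0.078 hole-stud mm [ 0.8 -2.3] rad px 9.4 63
```

View pics/z9.png

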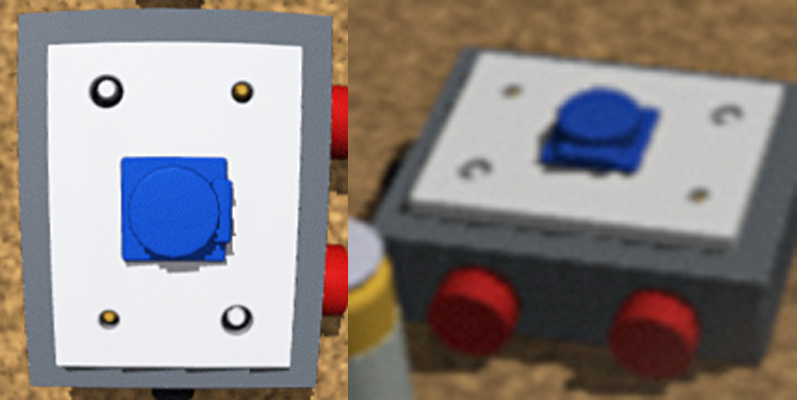

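All checks agree that the plate is seated: its size matches at z = 70 mm, its level and yaw are right, and the centres are within 1.7 mm. I'll do a quick check of the bystanders, then hand in.

Run:
```python
from h import *
import pickle
c,s=pickle.load(open('w9.pkl','rb')); t0=pickle.load(open('first.pkl','rb'))
# scene: compare patches of can, plug, screwdriver
a=t0['scene']['pixels'].astype(int); b=s['pixels'].astype(int)
for n,(x0,y0,x1,y1) in dict(can=(160,205,200,275),plug=(292,200,350,240),driver=(142,162,168,220)).items():
    m=lambda i:np.argwhere((i[y0:y1,x0:x1,0]>i[y0:y1,x0:x1,2]*2.5)&(i[y0:y1,x0:x1,0]>110)).mean(0).round(1)
    print(n,m(a),m(b))
print('driver tip',onz(c,325,282,.005,True).round(3),bot.get_obs()['ft_force'].round(1))
bot.job_done(); print(bot.get_obs()['clock'])
```

```text
can [33.2 25.4] [33.3 24.8]
plug [13.7 38. ] [14.  37.7]
driver [15.5 11.5] [15.6 11.4]
driver tip [ 0.599 -0.243  0.005] [ 0.1  0.2 -0.2]
the job is handed in; nothing more can be done
the job is handed in; nothing more can be done
```

The cover plate is seated over both pins, and the job is handed in at about 17 s on the clock. I pushed its -x edge with the two open fingertips, which also squared it up. Then I pushed its +y edge until it dropped, and moved clear above the box.

**Last checks:**
- **Height and level:** the plate's outline measured 120.8 x 160.6 mm when taken at z = 70 mm, so it is fully down. Its yaw matches the box to 0.001 rad. I inferred level from the outline and the pictures and did not measure it directly.
- **Holes over pins:** both pin holes show brass, with centres about 1.4 to 1.7 mm off along y against the 4 mm limit. The plate rests against its clearance on the -y side.
- **Bystanders:** the can, plug and screwdriver moved less than 1 pixel in the scene view. The force on the tool was about 0 N.

**What disagreed or went wrong:**
- **Joint limit:** my first 90° turn ran the last joint to its limit at 3.14 rad, and the arm swung aside. It touched nothing, and I turned the other way.
- **Extra pushing:** I misread the already-dropped plate as still up and pushed on it briefly, with up to about 6 N.
- **Height from views:** heights from the top and wrist views together were poor, at 55 to 70 mm. Two wrist positions gave 79 to 83 mm against the expected 78 mm.

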